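# Let one orange out of the fruit feeder

## Robot

A 6-joint arm with a two-finger parallel gripper is mounted at the origin on the work surface. World frame = base frame: x ahead of the robot, y to its left, z up, the work surface at z = 0. Lengths are in m, angles in rad, forces in N, time in s.
With the tool pointing down it reaches from about 0.35 to 0.775 m from the base axis. Payload 7.3 kg.
Tool frame: the origin (TCP) lies between the finger pads; the fingertips stand 19 mm ahead of it and the grasp point (between the pads) is the TCP (bot.tips_ahead is the distance from the TCP to the fingertips, in m); z points along the fingers, y is the line along which they close (so a half turn about z gives the same grasp; the last joint's range is limited). The gripper opens to 92 mm and grips with 3 to 60 N. Pads are 19 mm wide; open, the fingers measure 130 mm over their backs; the gripper's body (75 mm by 190 mm) begins 47 mm behind the grasp point.
Start: joints at [0.987, 0.342, 1.524, -0, 1.275, -0.146], TCP at [0.223, 0.476, 0.246] pointing down, gripper open.
Joint ranges: [-2.53, 2.53], [-0.77, 2.02], [0.04, 2.7], [-1, 4.14], [0.28, 2.66], [-3.11, 3.11]. Speed limits (rad/s): [2.57, 2.57, 3.14, 3.14, 3.14, 3.14].

## Interface

Orientations are given as a rotation vector (axis times angle).
In Python, from plant import bot gives the robot as it stands. The module is installed in compiled form; this text tells all that it offers.
- The arm moves only by the tool carry_out, never from a script. Its argument "steps" is a list of rows, each an object with "travel": the shift along the tool's x, y, z in mm, a list of three; "rotation": the turn, a rotation vector about the tool's x, y, z in degrees, a list of three; "claw": the opening, from 0 (shut) to 1 (fully open). In form: [{"travel": [x, y, z], "rotation": [ax, ay, az], "claw": claw}, ...]. A call has 1 to 20 rows; each row is the pose to reach, as a shift and turn from the pose commanded when the call began, along the tool's axes at that moment; what a row does not reach only later rows make up. A row lasts 1/12 s, in which the tool goes at most 41.7 mm and 7.16 degrees, less where a joint would pass 70% of its speed; a pose out of reach is approached as far as the arm can. A call with a gripper value outside its range is refused whole. The fingers move at their own pace and stop on an object; "grip_force" is the grip in N (left out, the last holds). Time passes only in rows, so rows that repeat a pose let the fingers close. It gives the time, the measured TCP pose, the force, the opening and the grip force at its end, in the units of the state.
- bot.state(): the state, without advancing time (a new reading comes with each control period).
- bot.capture(name): name is "side" or "top" or "wrist"; returns (picture, depth): 480x640x3 uint8, red, green, blue; 480x640 float32, m along the optical axis (not along the pixel's ray), 0 where there is no reading.
- bot.camera_params(name): a dict with "fx", "fy", "cx", "cy" (pixels), "world_to_cam" (4x4, takes a point from world to camera coordinates); the wrist camera has in their place "hand_eye" (4x4, takes a point from camera to tool coordinates, whose origin is the TCP and whose axes are the flange's). Camera axes: x right, y down, z forward; pixel columns grow to the right and rows downward; lengths in m; the calibration is good to about 2 mm. A picture is of the moment at which its call begins: read the wrist's pose just before it. camera_params takes no time and is no camera call.
- bot.finish_job(): hands the job in; it is judged then, once.
The state is a dict: "t": time; "qpos": joint angles; "joint_velocities": joint speeds; "effort": joint torques, N m; "tool_pos": TCP position; "tool_rot": TCP orientation; "wrist_force": force on the tool from outside, world axes, zero at the start; "moment": the same for the moment, N m; "gripper_width": opening from 0.0 (shut) to 1.0 (fully open); "gripper_force": force on a finger pad.
Only numpy, scipy, OpenCV 4.12 (cv2) and the standard library are available. Lean on these libraries where they do the work, as an engineer would, in place of code of your own. Each camera call takes 0.05 s, during which the arm holds its last target. There are 200 camera calls.

## Task

Push the catch tray back under the end of the fruit feeder until it is square against the stop at the back, with the end bay above it. Then draw the stiff slide gate out until it stands 85 mm open and leave it there, so that only the orange in the end bay drops into the tray and the other one stays in the hopper. Do not lean hard on the feeder and leave the groceries where they stand.

Things in the scene. Friction and masses are not known exactly. Their poses are not given: they have to be found in the camera images.
- feeder: Fixed fruit feeder: aluminium rails on legs, with a clear two-bay hopper at its -y end. Origin on the table under the rails' middle; x points to its back, y the way the gate opens; yaw within 0.2 rad. In mm: rails y -228 to 256, x to +-56, top z 120, bottom z 100, open below; legs (14 mm square) at y -228 and 262; hopper y -176 to 8, x +-45, top z 205.
- end_bay (a point): Centre of the hopper's end bay (82 mm along y, 80 mm along x) on the level of the gate's top, z 120 mm, at feeder y -129 mm; axes as the feeder's. A 6 mm partition on its +y side parts it from the near bay (83 mm along y), whose centre lies 88.5 mm from here.
- stop (a point): Middle of the front face of the back stop opposite the end bay, at table level (feeder x 60, y -129 mm): a bar 30 mm high along y on the table. The tray's back wall comes against it.
- mark (a point): Midway between the black marks on the two rails (feeder y 215, z 120 mm). The gate's free +y edge, 70 mm beyond the pad's centre, reaches the marks when the gate is 85 mm open.
- gate (a joint): Stiff steel slide gate, 78 mm wide, 8 mm thick, top flush with the rails, under both bays. Value: metres drawn out along feeder +y; 0 closed, starts 0 to 0.02, ends at 0.12. At 0.085 its rear edge is under the partition. About 11 N of sliding friction plus 25 N per m/s; stays where left. No handle: press down on its pad and drag.
- pad (a point): Centre of the top of the gate's ribbed black rubber pad, 60 (x) by 80 mm (y), flush with the gate, z 120 mm; moves with it (feeder y = 60 mm + gate value). Axes as the feeder's. Sprung: sinks about 1 mm per 4 N, 4 mm at most, then rigid. Pressed 3 to 4 mm it drags the gate by friction; a tip that slips ends against the steel edge round the sunken pad.
- tray: Loose dark steel tray, 180 (x) by 120 (y) by 50 mm high, walls 4 mm, 0.3 to 0.6 kg. Origin under its centre, x to the feeder's back. Starts 55 to 75 mm short of the stop, up to 15 mm aside, up to 0.1 rad askew. Home: origin at feeder x -30, y -129 mm (25 mm to either side will do), parallel to the feeder, its front wall then 64 mm in front of the rails.
- orange_end_center (a point): Centre of the orange (ball of 70 mm, about 0.16 kg) in the end bay (the bay at -y), resting on the gate; it drops when the gate is drawn out.
- orange_near_center (a point): Centre of the other orange (70 mm), in the near bay, resting on the gate; it must stay there.
- water_a: Water bottle, 60 mm diameter, 190 mm tall, in front of the rails, beside the tray's +y side; origin under its centre. Bystander.
- can: Tin can, 84 mm diameter, 60 mm tall, standing under the rails below the gate's way; origin under its centre. Bystander.
- mustard: Mustard bottle, 58 mm diameter, 160 mm tall, beyond the feeder's -y end; origin under its centre. Bystander.
- mayo: Jar, 84 mm diameter, 150 mm tall, in front of the rails below the gate's way; origin under its centre. Bystander.
- mug: Mug, 80 mm diameter, 90 mm tall; origin under its centre. Bystander.
- cheese: Pack of cheese sticks, 150 by 100 by 67 mm; origin under its centre. Bystander.
Things that resemble listed ones, but are neither listed nor needed, are in the scene too. There is more than one size of the tray; the one meant has the size given above. Leave any yellow look-alike of the part that bears orange_near_center alone.

How it is judged:
By the outcome, as a careful person would: the job done as asked, in the order asked, and still so for the second after the job is handed in, with the robot touching nothing.
It also fails if it takes over 48 s, if anything falls off the work surface, if the arm or the gripper's body presses on something with over 40 N, if the wrist force passes 120 N, or if a joint passes its speed limit or range.

## Working session

There is one attempt and no reset: what is moved stays moved. The work goes in short steps, Python scripts to look and compute and a tool call to move; the robot and the scene stay as the last step left them, time stands still between calls to the robot, and variables do not carry over. Pictures are saved under pics/ and viewed, at most 10 in all, crops included, and the job is handed in when it is done.

Besides the shell and the picture viewer there is one more tool, called after "Request:" as name([rows], argument=value, ...), one row to a line, values as JSON. carry_out: Moves the arm, as the interface text tells. Its arguments: {"type":"object","properties":{"steps":{"type":"array","items":{"type":"object","properties":{"travel":{"type":"array","items":{"type":"number"}},"rotation":{"type":"array","items":{"type":"number"}},"claw":{"type":"number"}}}},"grip_force":{"type":"number"}},"required":["steps"]}

```bash
mkdir -p pics; cat > h.py <<'E'
import numpy as np, cv2
from scipy.spatial.transform import Rotation as R
from plant import bot
def cap(n):
    p,d=bot.capture(n); np.savez(f'{n}.npz',p=p,d=d); return p,d
def T(n):
    c=bot.camera_params(n)
    K=(c['fx'],c['fy'],c['cx'],c['cy'])
    if n=='wrist':
        s=bot.state(); W=np.eye(4); W[:3,:3]=R.from_rotvec(s['tool_rot']).as_matrix(); W[:3,3]=s['tool_pos']
        return K,W@np.array(c['hand_eye'])
    return K,np.linalg.inv(np.array(c['world_to_cam']))
def ray(n,u,v,z,KT=None):
    (fx,fy,cx,cy),M=KT or T(n)
    d=M[:3,:3]@np.array([(u-cx)/fx,(v-cy)/fy,1]); o=M[:3,3]
    return o+d*(z-o[2])/d[2]
def cloud(n,d,KT=None):
    (fx,fy,cx,cy),M=KT or T(n)
    v,u=np.mgrid[:480,:640]
    P=np.stack([(u-cx)/fx*d,(v-cy)/fy*d,d],-1)@M[:3,:3].T+M[:3,3]
    P[d==0]=np.nan
    return P
def proj(n,X):
    (fx,fy,cx,cy),M=T(n); p=np.linalg.inv(M)@np.append(X,1)
    return fx*p[0]/p[2]+cx,fy*p[1]/p[2]+cy
E
python3 - <<'E'
from h import *
for n in('top','side'):
    p,d=cap(n); cv2.imwrite(f'pics/{n}0.png',p[...,::-1]); K,M=T(n); print(n,K,M.round(3))
print(bot.state())
E
```

```text
top (591.6024790192698, 591.6024790192698, 316.6753707722027, 244.57180007082172) [[-0.025 -0.991  0.131  0.314]
 [-1.     0.023 -0.021  0.054]
 [ 0.018 -0.132 -0.991  1.667]
 [ 0.     0.     0.     1.   ]]
side (474.85552424151183, 474.85552424151183, 329.0938862727556, 246.53561845692766) [[ 0.967 -0.137  0.216  0.285]
 [-0.255 -0.555  0.791 -0.824]
 [ 0.012 -0.82  -0.572  0.76 ]
 [ 0.     0.     0.     1.   ]]
{'t': 0.1, 'qpos': array([ 9.86991404e-01,  3.42664473e-01,  1.52489651e+00,  4.46065959e-07,
        1.27541712e+00, -1.45957861e-01]), 'joint_velocities': array([-0.00073671, -0.00294677, -0.00281473, -0.00021971, -0.0004243 ,
       -0.0003943 ]), 'effort': array([ 2.17058790e-03, -4.32004344e+01, -2.44697249e+01,  7.20642367e-02,
        5.25503280e-02, -2.89744821e-05]), 'tool_pos': array([0.22237032, 0.47521465, 0.24511724]), 'tool_rot': array([-6.82180468e-01, -3.06612484e+00,  2.03242579e-03]), 'wrist_force': array([-0.28532551,  0.33850589, -0.68181064]), 'moment': array([-6.11742343e-05,  1.96183366e-02, -3.69779822e-02]), 'gripper_force': 0.0, 'gripper_width': 1.0022673150718124}
```

View pics/top0.png

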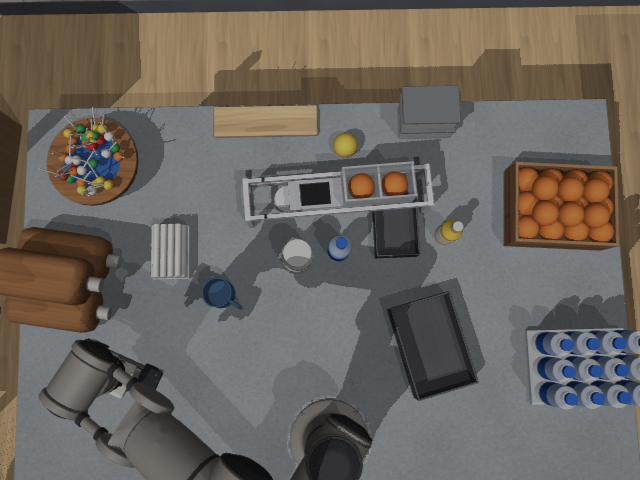

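View pics/side0.png

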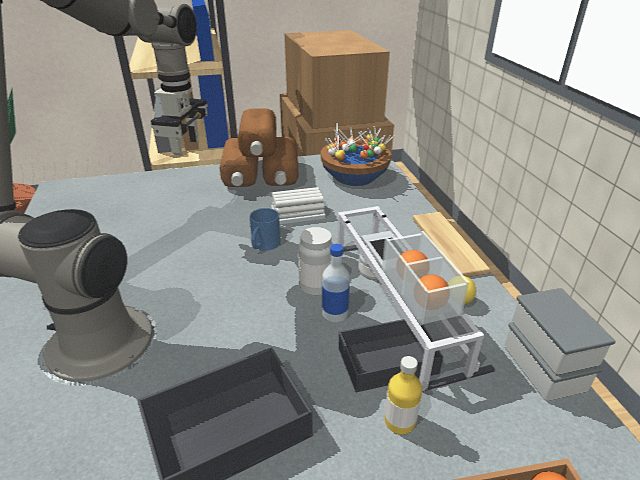

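The top view shows the feeder at (246–432, 165–218), with the pad at (315,194), the oranges at (361,186) and (396,184), the tray at (397,232), the water bottle at (339,248), mayo at (297,253) and mustard at (452,232). The bigger tray is a decoy.

```bash
cat > m.py <<'E'
from h import *
z=np.load('top.npz');p,d=z['p'],z['d'];P=cloud('top',d);hsv=cv2.cvtColor(p,cv2.COLOR_RGB2HSV)
# rails: height band
m=(abs(P[...,2]-0.12)<.012); m[:, :230]=0; m[:,445:]=0; m[:150]=0; m[230:]=0
X=P[m][:,:2]; print('rails n',len(X)); r=cv2.minAreaRect(X.astype(np.float32)); print(r, cv2.boxPoints(r).round(3))
# bright rails via ray at .12
b=((hsv[...,2]>175)&(hsv[...,1]<40)).astype(np.uint8); b[:,:235]=0;b[:,440:]=0;b[:160]=0;b[225:]=0
v,u=np.nonzero(b); Y=np.array([ray('top',a,c,.12)[:2] for a,c in zip(u,v)]).astype(np.float32); r=cv2.minAreaRect(Y); print('bright',r,cv2.boxPoints(r).round(3))
# pad
k=(hsv[...,2]<45).astype(np.uint8); k[:,:295]=0;k[:,340:]=0;k[:175]=0;k[215:]=0
cs=cv2.findContours(k,0,2)[0];c=max(cs,key=cv2.contourArea); Q=np.array([ray('top',*q[0],.12)[:2] for q in c]).astype(np.float32); print('pad',cv2.minAreaRect(Q))
# oranges
o=cv2.inRange(hsv,(5,150,100),(15,255,255)); o[:,:340]=0;o[:,415:]=0;o[:165]=0;o[210:]=0
for c in cv2.findContours(o,0,2)[0]:
    if cv2.contourArea(c)>60: (a,e),rr=cv2.minEnclosingCircle(c); print('orange',a,e,rr,ray('top',a,e,.155).round(4))
# tray rim: depth band z=.05
m=(abs(P[...,2]-0.05)<.012); m[:, :365]=0; m[:,428:]=0; m[:190]=0; m[270:]=0
X=P[m][:,:2];r=cv2.minAreaRect(X.astype(np.float32));print('tray',len(X),r,cv2.boxPoints(r).round(3))
big=cv2.resize(p[150:275,230:470],None,fx=3.3,fy=3.3,interpolation=2); cv2.imwrite('pics/crop1.png',big[...,::-1])
# bystanders
for n,(u0,v0,u1,v1,zt) in dict(water=(325,230,355,262,.1),mayo=(278,235,318,272,.1),mustard=(435,215,465,245,.1)).items():
    s=P[v0:v1,u0:u1].reshape(-1,3); s=s[(s[:,2]>.08)]; print(n,np.nanmin(s,0).round(3),np.nanmax(s,0).round(3))
E
python3 m.py
```

```text
rails n 3689
((0.6582724452018738, -0.05353492498397827), (0.5451121926307678, 0.1741819530725479), 86.3482894897461) [[ 0.554 -0.32 ]
 [ 0.728 -0.331]
 [ 0.763  0.213]
 [ 0.589  0.224]]
bright ((0.6585186719894409, -0.038551151752471924), (0.10607907176017761, 0.4979285001754761), 3.527521848678589) [[ 0.59   0.207]
 [ 0.621 -0.29 ]
 [ 0.727 -0.284]
 [ 0.696  0.213]]
pad ((0.6562231183052063, 0.022883541882038116), (0.056538186967372894, 0.07636981457471848), 3.6049368381500244)
orange 362.0 185.0 12.206655502319336 [ 0.6687 -0.1003  0.155 ]
orange 395.6634521484375 182.48077392578125 12.220760345458984 [ 0.6736 -0.1889  0.155 ]
tray 292 ((0.5834581255912781, -0.2154238224029541), (0.18044212460517883, 0.14959067106246948), 0.8640047907829285) [[ 0.492 -0.142]
 [ 0.494 -0.292]
 [ 0.675 -0.289]
 [ 0.673 -0.139]]
water [ 0.484 -0.066  0.081] [ 0.541 -0.009  0.199]
mayo [0.453 0.034 0.081] [0.535 0.116 0.16 ]
mustard [ 0.525 -0.372  0.08 ] [ 0.58  -0.314  0.169]
```

View pics/crop1.png

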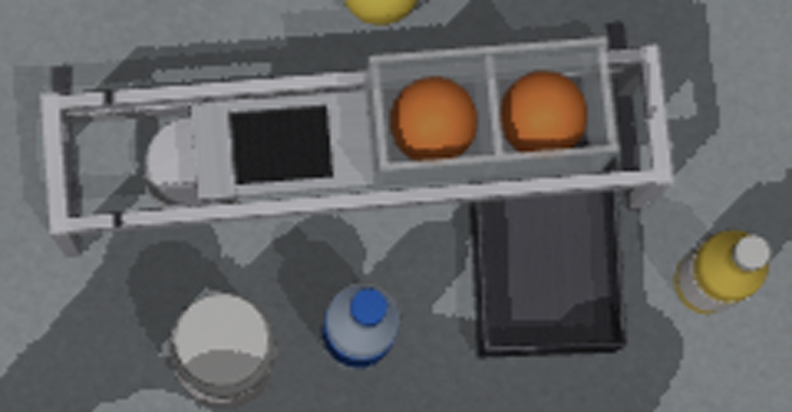

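The crop shows the rail marks at crop (109,97) and (116,219), and the tray's front rim corners at about (478,356) and (625,350). I'll compute the frames from these.

```bash
cat > f.py <<'E'
from h import *
f=lambda u,v,z:ray('top',230+u/3.3,150+v/3.3,z)[:2]
a=f(109,97,.12);b=f(116,219,.12);mk=(a+b)/2
yaw=.0616;ex=np.array([np.cos(yaw),np.sin(yaw)]);ey=np.array([-ex[1],ex[0]])
o1=mk-.215*ey
print('marks',a,b,'origin',o1)
pad=np.array([.6562,.0229]);print('pad in feeder',(pad-o1)@ex,(pad-o1)@ey)
for q in((.6687,-.1003),(.6736,-.1889),(.6585,-.0386)): print('f',(q-o1)@ex,(q-o1)@ey)
print('home',o1-.03*ex-.129*ey)
for u,v in((478,356),(625,350),(471,205),(612,205)): w=f(u,v,.05);print('tray corner',w,'feeder',(w-o1)@ex,(w-o1)@ey)
M=R.from_rotvec(bot.state()['tool_rot']).as_matrix();print(M.round(3))
E
python3 f.py
```

```text
marks [0.69784413 0.1605618 ] [0.5973732  0.15628708] origin [ 0.66084429 -0.05616777]
pad in feeder 0.00023201628847264422 0.07920371551406637
f 0.00512398643817505 -0.04453212661768793
f 0.004560383683686909 -0.13326572990266186
f -0.001258350645169311 0.017678770927312716
home [ 0.63884256 -0.18676993]
tray corner [ 0.48744546 -0.13918671] feeder -0.17818068191179165 -0.0721868571881462
tray corner [ 0.48961443 -0.26251157] feeder -0.18360783187572263 -0.19541133963866406
tray corner [ 0.61559666 -0.13817687] feeder -0.050210375692367366 -0.07906805790150258
tray corner [ 0.61297953 -0.25744645] feeder -0.06016489731258 -0.19795030735062497
[[-0.906  0.424 -0.001]
 [ 0.424  0.906 -0.001]
 [ 0.    -0.001 -1.   ]]
```

Request:
carry_out([
  {"travel": [-497,-516,0],"rotation": [0,0,-28.6],"claw": 0.65},
  {"travel": [-497,-516,0],"rotation": [0,0,-28.6],"claw": 0.65},
  {"travel": [-497,-516,0],"rotation": [0,0,-28.6],"claw": 0.65},
  {"travel": [-497,-516,0],"rotation": [0,0,-28.6],"claw": 0.65},
  {"travel": [-497,-516,0],"rotation": [0,0,-28.6],"claw": 0.65},
  {"travel": [-497,-516,0],"rotation": [0,0,-28.6],"claw": 0.65},
  {"travel": [-497,-516,0],"rotation": [0,0,-28.6],"claw": 0.65},
  {"travel": [-497,-516,0],"rotation": [0,0,-28.6],"claw": 0.65},
  {"travel": [-497,-516,0],"rotation": [0,0,-28.6],"claw": 0.65},
  {"travel": [-497,-516,0],"rotation": [0,0,-28.6],"claw": 0.65},
  {"travel": [-497,-516,0],"rotation": [0,0,-28.6],"claw": 0.65},
  {"travel": [-497,-516,0],"rotation": [0,0,-28.6],"claw": 0.65},
  {"travel": [-497,-516,0],"rotation": [0,0,-28.6],"claw": 0.65},
  {"travel": [-497,-516,0],"rotation": [0,0,-28.6],"claw": 0.65},
  {"travel": [-497,-516,0],"rotation": [0,0,-28.6],"claw": 0.65},
  {"travel": [-497,-516,0],"rotation": [0,0,-28.6],"claw": 0.65},
  {"travel": [-497,-516,0],"rotation": [0,0,-28.6],"claw": 0.65},
  {"travel": [-497,-516,0],"rotation": [0,0,-28.6],"claw": 0.65},
  {"travel": [-497,-516,0],"rotation": [0,0,-28.6],"claw": 0.65},
  {"travel": [-497,-516,0],"rotation": [0,0,-28.6],"claw": 0.65},
])

```text
t: 1.77
tool_pos: [0.4536, -0.2033, 0.2448]
tool_rot: [0.093, -3.139, -0.002]
wrist_force: [0.6, 1.0, -0.5]
gripper_width: 0.653
gripper_force: 0.0
```

Request:
carry_out([
  {"travel": [0,0,205],"claw": 0.65},
  {"travel": [0,0,205],"claw": 0.65},
  {"travel": [0,0,205],"claw": 0.65},
  {"travel": [0,0,205],"claw": 0.65},
  {"travel": [0,0,205],"claw": 0.65},
  {"travel": [0,0,205],"claw": 0.65},
  {"travel": [0,0,205],"claw": 0.65},
])

```text
schema error: expected keys travel, rotation, claw
```

```bash
python3 - <<'E'
from h import *
p,d=cap('wrist'); cv2.imwrite('pics/w1.png',p[...,::-1]); print(bot.state()['wrist_force'],bot.state()['tool_pos'])
E
```

```text
[-0.55889665 -0.4827643  -0.52407869] [ 0.45341248 -0.20215986  0.24506886]
```

View pics/w1.png

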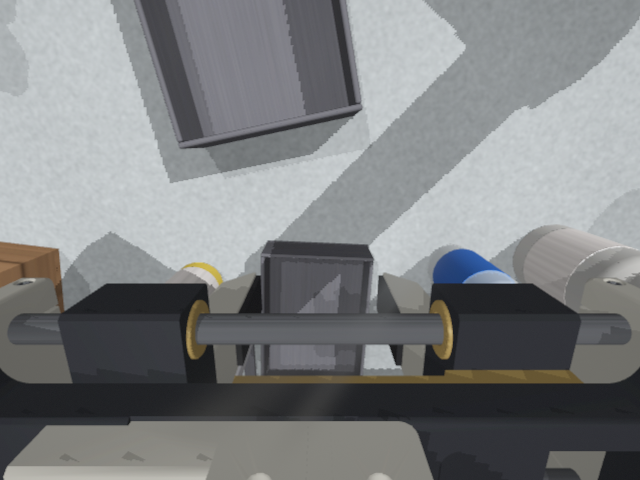

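```bash
python3 - <<'E'
from h import *
print(bot.camera_params('wrist')['hand_eye'].round(3))
for u,v in((263,243),(371,247),(181,147),(360,106)): print(ray('wrist',u,v,.05).round(4))
E
```

```text
[[ 0.    -0.961 -0.275  0.075]
 [ 1.     0.    -0.    -0.   ]
 [ 0.    -0.275  0.961 -0.139]
 [ 0.     0.     0.     1.   ]]
[ 0.483  -0.2591  0.05  ]
[ 0.4806 -0.1463  0.05  ]
[ 0.3911 -0.3394  0.05  ]
[ 0.3439 -0.1707  0.05  ]
```

Request:
carry_out([
  {"travel": [0,0,205],"rotation": [0,0,0],"claw": 0.65},
  {"travel": [0,0,205],"rotation": [0,0,0],"claw": 0.65},
  {"travel": [0,0,205],"rotation": [0,0,0],"claw": 0.65},
  {"travel": [0,0,205],"rotation": [0,0,0],"claw": 0.65},
  {"travel": [0,0,205],"rotation": [0,0,0],"claw": 0.65},
  {"travel": [0,0,205],"rotation": [0,0,0],"claw": 0.65},
  {"travel": [0,0,205],"rotation": [0,0,0],"claw": 0.65},
])

```text
t: 2.4
tool_pos: [0.4529, -0.2007, 0.0401]
tool_rot: [0.099, -3.136, -0.005]
wrist_force: [1.1, -0.6, 0.8]
gripper_width: 0.651
gripper_force: 0.0
```

Request:
carry_out([
  {"travel": [-8,0,0],"rotation": [0,0,0],"claw": 0.65},
  {"travel": [-15,0,0],"rotation": [0,0,0],"claw": 0.65},
  {"travel": [-19,0,0],"rotation": [0,0,0],"claw": 0.65},
  {"travel": [-23,0,0],"rotation": [0,0,0],"claw": 0.65},
  {"travel": [-27,0,0],"rotation": [0,0,0],"claw": 0.65},
  {"travel": [-31,0,0],"rotation": [0,0,0],"claw": 0.65},
  {"travel": [-35,0,0],"rotation": [0,0,0],"claw": 0.65},
  {"travel": [-39,0,0],"rotation": [0,0,0],"claw": 0.65},
  {"travel": [-43,0,0],"rotation": [0,0,0],"claw": 0.65},
  {"travel": [-47,0,0],"rotation": [0,0,0],"claw": 0.65},
  {"travel": [-51,0,0],"rotation": [0,0,0],"claw": 0.65},
  {"travel": [-55,0,0],"rotation": [0,0,0],"claw": 0.65},
  {"travel": [-59,0,0],"rotation": [0,0,0],"claw": 0.65},
  {"travel": [-63,0,0],"rotation": [0,0,0],"claw": 0.65},
  {"travel": [-67,0,0],"rotation": [0,0,0],"claw": 0.65},
  {"travel": [-71,0,0],"rotation": [0,0,0],"claw": 0.65},
  {"travel": [-75,0,0],"rotation": [0,0,0],"claw": 0.65},
])

```text
t: 3.82
tool_pos: [0.5292, -0.1978, 0.0405]
tool_rot: [-0.096, 3.14, 0.0]
wrist_force: [-3.6, -0.2, 1.0]
gripper_width: 0.648
gripper_force: 1.5
```

Request:
carry_out([
  {"travel": [-2,0,0],"rotation": [0,0,0],"claw": 0.65},
  {"travel": [-4,0,0],"rotation": [0,0,0],"claw": 0.65},
  {"travel": [-6,0,0],"rotation": [0,0,0],"claw": 0.65},
])

```text
t: 4.07
tool_pos: [0.535, -0.1975, 0.0406]
tool_rot: [-0.096, 3.14, 0.0]
wrist_force: [-2.2, -0.8, 0.2]
gripper_width: 0.651
gripper_force: 1.2
```

Request:
carry_out([
  {"travel": [-1,0,0],"rotation": [0,0,0],"claw": 0.65},
  {"travel": [-2,0,0],"rotation": [0,0,0],"claw": 0.65},
  {"travel": [-3,0,0],"rotation": [0,0,0],"claw": 0.65},
  {"travel": [-4,0,0],"rotation": [0,0,0],"claw": 0.65},
  {"travel": [-4,0,0],"rotation": [0,0,0],"claw": 0.65},
])

```text
t: 4.48
tool_pos: [0.539, -0.1973, 0.0406]
tool_rot: [-0.096, 3.14, 0.0]
wrist_force: [-1.1, 1.2, -0.9]
gripper_width: 0.651
gripper_force: 0.6
```

Request:
carry_out([
  {"travel": [-1,0,0],"rotation": [0,0,0],"claw": 0.65},
  {"travel": [-1,0,0],"rotation": [0,0,0],"claw": 0.65},
])

```text
t: 4.65
tool_pos: [0.5398, -0.1972, 0.0407]
tool_rot: [-0.096, 3.14, 0.0]
wrist_force: [-1.9, 0.8, -1.4]
gripper_width: 0.651
gripper_force: 0.9
```

Request:
carry_out([
  {"travel": [-1,0,0],"rotation": [0,0,0],"claw": 0.65},
  {"travel": [-1,0,0],"rotation": [0,0,0],"claw": 0.65},
])

```text
t: 4.82
tool_pos: [0.5399, -0.1972, 0.0407]
tool_rot: [0.097, -3.138, -0.001]
wrist_force: [-6.7, -0.8, 0.7]
gripper_width: 0.65
gripper_force: 3.0
```

Request:
carry_out([
  {"travel": [-1,0,0],"rotation": [0,0,0],"claw": 0.65},
  {"travel": [-1,0,0],"rotation": [0,0,0],"claw": 0.65},
])

```text
t: 4.98
tool_pos: [0.5399, -0.1972, 0.0407]
tool_rot: [0.096, -3.136, -0.001]
wrist_force: [-9.5, -2.4, 4.3]
gripper_width: 0.649
gripper_force: 5.1
```

Request:
carry_out([
  {"travel": [-1,0,0],"rotation": [0,0,0],"claw": 0.65},
  {"travel": [-1,0,0],"rotation": [0,0,0],"claw": 0.65},
])

```text
t: 5.15
tool_pos: [0.5399, -0.1972, 0.0407]
tool_rot: [0.096, -3.134, -0.002]
wrist_force: [-14.6, -1.4, 7.0]
gripper_width: 0.647
gripper_force: 7.1
```

Request:
carry_out([
  {"travel": [6,0,0],"rotation": [0,0,0],"claw": 0.65},
  {"travel": [16,0,0],"rotation": [0,0,0],"claw": 0.65},
  {"travel": [30,0,0],"rotation": [0,0,0],"claw": 0.65},
  {"travel": [30,0,-205],"rotation": [0,0,0],"claw": 0.2},
  {"travel": [30,0,-205],"rotation": [0,0,0],"claw": 0},
  {"travel": [30,0,-205],"rotation": [0,0,0],"claw": 0},
  {"travel": [30,0,-205],"rotation": [0,0,0],"claw": 0},
  {"travel": [30,0,-205],"rotation": [0,0,0],"claw": 0},
  {"travel": [30,0,-205],"rotation": [0,0,0],"claw": 0},
])

```text
t: 5.9
tool_pos: [0.5163, -0.2005, 0.2547]
tool_rot: [-0.096, 3.125, -0.013]
wrist_force: [1.3, -0.8, 0.6]
gripper_width: 0.266
gripper_force: 0.0
```

```bash
python3 - <<'E'
from h import *
s=bot.state();print(s['tool_pos'],s['tool_rot'])
p,d=cap('side');q,_=cap('wrist')
a=cv2.resize(p[200:440,280:520],(600,600)); b=cv2.resize(q[150:,:],(0,0),fx=.31,fy=.31)
c=np.zeros((600,800,3),np.uint8);c[:,:600]=a;c[:b.shape[0],600:600+b.shape[1]]=b[:,:200];cv2.imwrite('pics/s2.png',c[...,::-1])
E
```

```text
[ 0.51633402 -0.2005304   0.25474346] [-0.09642324  3.12505636 -0.01313973]
```

View pics/s2.png

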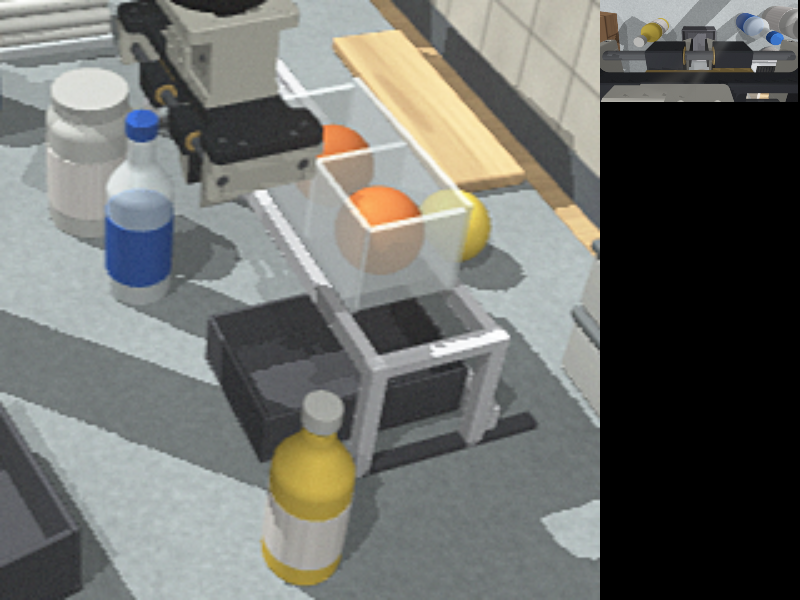

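The tray is now under the bay, resting against the stop, with its front at feeder x of about -120 mm. Next I hover over the pad.

Request:
carry_out([
  {"travel": [-155,214,0],"rotation": [0,0,90],"claw": 0},
  {"travel": [-155,214,0],"rotation": [0,0,90],"claw": 0},
  {"travel": [-155,214,0],"rotation": [0,0,90],"claw": 0},
  {"travel": [-155,214,0],"rotation": [0,0,90],"claw": 0},
  {"travel": [-155,214,0],"rotation": [0,0,90],"claw": 0},
  {"travel": [-155,214,0],"rotation": [0,0,90],"claw": 0},
  {"travel": [-155,214,0],"rotation": [0,0,90],"claw": 0},
  {"travel": [-155,214,0],"rotation": [0,0,90],"claw": 0},
  {"travel": [-155,214,0],"rotation": [0,0,90],"claw": 0},
  {"travel": [-155,214,0],"rotation": [0,0,90],"claw": 0},
  {"travel": [-155,214,0],"rotation": [0,0,90],"claw": 0},
  {"travel": [-155,214,0],"rotation": [0,0,90],"claw": 0},
  {"travel": [-155,214,0],"rotation": [0,0,90],"claw": 0},
  {"travel": [-155,214,0],"rotation": [0,0,90],"claw": 0},
  {"travel": [-155,214,0],"rotation": [0,0,90],"claw": 0},
  {"travel": [-155,214,0],"rotation": [0,0,90],"claw": 0},
])

```text
t: 7.33
tool_pos: [0.6542, 0.0243, 0.2446]
tool_rot: [-2.148, -2.291, 0.001]
wrist_force: [-0.0, -0.0, 0.9]
gripper_width: 0.006
gripper_force: 0.0
```

```bash
python3 - <<'E'
from h import *
s=bot.state();print(s['tool_pos'],s['tool_rot'],s['qpos'],s['gripper_width'])
print(R.from_rotvec(s['tool_rot']).as_matrix().round(3))
q,_=cap('wrist');cv2.imwrite('pics/w3.png',q[...,::-1])
E
```

```text
[0.65419618 0.02426365 0.24455755] [-2.14750608e+00 -2.29117327e+00  1.32476769e-03] [-7.99760654e-02  5.89680673e-01  1.12371077e+00  1.70119743e-04
  1.42976594e+00 -1.44711722e-01] 0.006267399181172615
[[-0.065  0.998 -0.002]
 [ 0.998  0.065  0.   ]
 [ 0.    -0.002 -1.   ]]
```

View pics/w3.png

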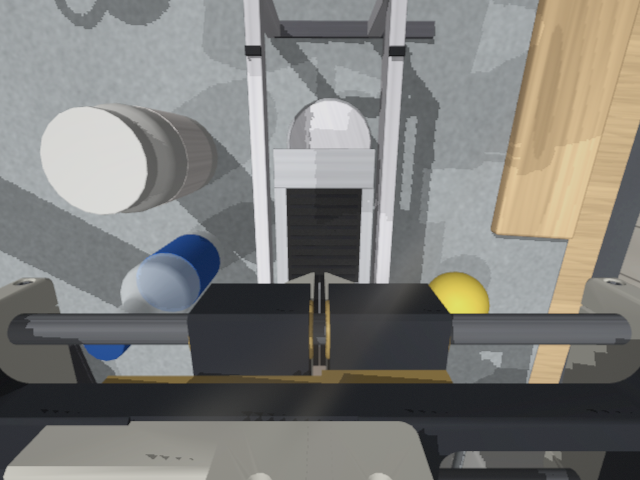

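The wrist view shows the marks at (253,51) and (397,51), the gate's free edge at v≈149 and the pad's +y edge at v≈188.

```bash
cat > g.py <<'E'
from h import *
q=np.load('wrist.npz')['p']; g=cv2.cvtColor(q,cv2.COLOR_RGB2GRAY).astype(float)
def edges(u0,u1,v0,v1): # strongest row gradients
    pr=g[v0:v1,u0:u1].mean(1); gr=np.diff(pr); return [(v0+i+1,round(gr[i])) for i in np.argsort(-abs(gr))[:4]]
if __name__=='__main__':
    ey=np.array([-.0616,.998,0])
    print('ml',edges(249,258,30,75),'mr',edges(392,402,30,75),'gate',edges(280,295,100,220),edges(355,370,100,220),'pad',edges(300,345,165,215))
    pr=lambda u,v:ray('wrist',u,v,.12)
    a=(pr(253,51)+pr(397,51))/2; e=pr(325,149); k=pr(324,188)
    print(a,e,k,'mark-edge',(a-e)@ey,'edge-padedge',(e-k)@ey)
E
python3 g.py
```

```text
ml [(np.int64(46), -88), (np.int64(56), 77), (np.int64(45), -63), (np.int64(58), 43)] mr [(np.int64(46), -73), (np.int64(56), 69), (np.int64(61), 48), (np.int64(47), -43)] gate [(np.int64(149), 38), (np.int64(188), -35), (np.int64(189), -30), (np.int64(187), -25)] [(np.int64(188), -39), (np.int64(148), -15), (np.int64(187), -14), (np.int64(189), -14)] pad [(np.int64(188), -65), (np.int64(189), -60), (np.int64(187), -18), (np.int64(194), -4)]
[0.64900956 0.15970177 0.12      ] [0.65365739 0.09286108 0.12      ] [0.65491966 0.0632089  0.12      ] mark-edge 0.06699331289581147 edge-padedge 0.029670632204332345
```

Request:
carry_out([
  {"travel": [0,2,40],"rotation": [0,0,0],"claw": 0},
  {"travel": [0,2,75],"rotation": [0,0,0],"claw": 0},
  {"travel": [0,2,95],"rotation": [0,0,0],"claw": 0},
  {"travel": [0,2,102],"rotation": [0,0,0],"claw": 0},
  {"travel": [0,2,102],"rotation": [0,0,0],"claw": 0},
])

```text
t: 7.8
tool_pos: [0.6554, 0.0244, 0.1416]
tool_rot: [-2.149, -2.287, 0.004]
wrist_force: [-0.4, 0.5, 0.9]
gripper_width: 0.006
gripper_force: 0.0
```

Request:
carry_out([
  {"travel": [0,0,2],"rotation": [0,0,0],"claw": 0},
  {"travel": [0,0,3],"rotation": [0,0,0],"claw": 0},
  {"travel": [0,0,4],"rotation": [0,0,0],"claw": 0},
  {"travel": [0,0,5],"rotation": [0,0,0],"claw": 0},
  {"travel": [0,0,5],"rotation": [0,0,0],"claw": 0},
])

```text
t: 8.22
tool_pos: [0.6567, 0.0243, 0.1395]
tool_rot: [2.151, 2.288, 0.001]
wrist_force: [0.1, 0.1, 0.8]
gripper_width: 0.002
gripper_force: 0.0
```

Request:
carry_out([
  {"travel": [0,0,1],"rotation": [0,0,0],"claw": 0},
  {"travel": [0,0,2],"rotation": [0,0,0],"claw": 0},
  {"travel": [0,0,2],"rotation": [0,0,0],"claw": 0},
])

```text
t: 8.47
tool_pos: [0.6567, 0.0243, 0.1377]
tool_rot: [2.151, 2.288, 0.001]
wrist_force: [-2.5, 0.6, 6.9]
gripper_width: 0.005
gripper_force: 3.0
```

Request:
carry_out([
  {"travel": [0,0,1],"rotation": [0,0,0],"claw": 0},
  {"travel": [0,0,1.5],"rotation": [0,0,0],"claw": 0},
  {"travel": [0,0,1.5],"rotation": [0,0,0],"claw": 0},
])

```text
t: 8.72
tool_pos: [0.6567, 0.0243, 0.1368]
tool_rot: [2.151, 2.288, 0.002]
wrist_force: [-3.2, 0.4, 8.8]
gripper_width: 0.007
gripper_force: 4.6
```

Request:
carry_out([
  {"travel": [0,0,1],"rotation": [0,0,0],"claw": 0},
  {"travel": [0,0,2],"rotation": [0,0,0],"claw": 0},
  {"travel": [0,0,2],"rotation": [0,0,0],"claw": 0},
])

```text
t: 8.97
tool_pos: [0.6568, 0.0243, 0.1356]
tool_rot: [2.151, 2.287, 0.002]
wrist_force: [-4.7, 0.7, 13.8]
gripper_width: 0.001
gripper_force: 6.9
```

Request:
carry_out([
  {"travel": [0,0,0.5],"rotation": [0,0,0],"claw": 0},
  {"travel": [1,0,0.5],"rotation": [0,0,0],"claw": 0},
  {"travel": [2,0,0.5],"rotation": [0,0,0],"claw": 0},
  {"travel": [3,0,0.5],"rotation": [0,0,0],"claw": 0},
  {"travel": [4,0,0.5],"rotation": [0,0,0],"claw": 0},
])

```text
t: 9.38
tool_pos: [0.6571, 0.0255, 0.1357]
tool_rot: [2.149, 2.284, -0.001]
wrist_force: [-3.3, -9.0, 13.6]
gripper_width: 0.005
gripper_force: 6.8
```

Request:
carry_out([
  {"travel": [1,0,0.5],"rotation": [0,0,0],"claw": 0},
  {"travel": [2,0,0.5],"rotation": [0,0,0],"claw": 0},
  {"travel": [3,0,0.5],"rotation": [0,0,0],"claw": 0},
  {"travel": [4,0,0.5],"rotation": [0,0,0],"claw": 0},
  {"travel": [5,0,0.5],"rotation": [0,0,0],"claw": 0},
  {"travel": [6,0,0.5],"rotation": [0,0,0],"claw": 0},
])

```text
t: 9.88
tool_pos: [0.658, 0.0312, 0.1357]
tool_rot: [2.147, 2.281, 0.002]
wrist_force: [-0.2, -9.5, 13.0]
gripper_width: 0.005
gripper_force: 6.7
```

```bash
python3 - <<'E'
from h import *
s=bot.state();print(s['tool_pos'],s['wrist_force']); KT=T('wrist')
q,_=cap('wrist');cv2.imwrite('pics/w4.png',q[...,::-1])
E
```

```text
[0.65801021 0.03116408 0.13573924] [-0.19880947 -9.53475463 12.96919677]
```

View pics/w4.png

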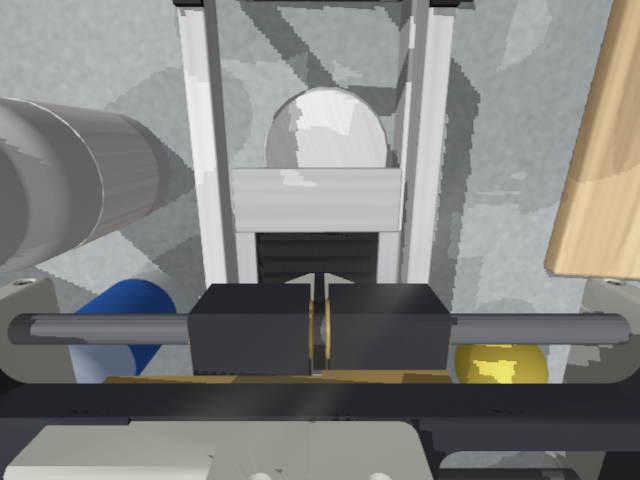

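In this view the gate edge is at v≈168 and the pad edge at v≈232. I'll check whether the gate moved or the tip slipped.

```bash
python3 - <<'E'
from h import *
from g import edges
print(edges(245,260,140,260),edges(375,390,140,260))
e=ray('wrist',320,168,.12);k=ray('wrist',320,232,.12);m=np.array([.64901,.1597,.12]);ey=np.array([-.0616,.998,0]);print(e,k,(m-e)@ey,(k-bot.state()['tool_pos'])@ey)
E
```

```text
[(np.int64(169), 32), (np.int64(232), -25), (np.int64(231), -19), (np.int64(167), -15)] [(np.int64(231), -37), (np.int64(169), 32), (np.int64(167), -18), (np.int64(170), 11)]
[0.65426429 0.09371968 0.12      ] [0.65611526 0.06370381 0.12      ] 0.06617202762050775 0.03233250508081348
```

The tip is slipping: friction is about 0.73 at 13 N, so I need roughly 20 N of press.

Request:
carry_out([
  {"travel": [0,0,1],"rotation": [0,0,0],"claw": 0},
  {"travel": [0,0,2],"rotation": [0,0,0],"claw": 0},
  {"travel": [0,0,2.5],"rotation": [0,0,0],"claw": 0},
  {"travel": [0,0,2.5],"rotation": [0,0,0],"claw": 0},
])

```text
t: 10.27
tool_pos: [0.6581, 0.0314, 0.135]
tool_rot: [2.147, 2.281, 0.004]
wrist_force: [-5.1, -9.1, 22.7]
gripper_width: 0.004
gripper_force: 11.5
```

Request:
carry_out([
  {"travel": [1,0,0.5],"rotation": [0,0,0],"claw": 0},
  {"travel": [2,0,0.5],"rotation": [0,0,0],"claw": 0},
  {"travel": [3,0,0.5],"rotation": [0,0,0],"claw": 0},
  {"travel": [4,0,0.5],"rotation": [0,0,0],"claw": 0},
  {"travel": [5,0,0.5],"rotation": [0,0,0],"claw": 0},
  {"travel": [6,0,0.5],"rotation": [0,0,0],"claw": 0},
])

```text
t: 10.77
tool_pos: [0.6577, 0.0366, 0.135]
tool_rot: [2.146, 2.28, 0.003]
wrist_force: [-4.9, -12.1, 25.2]
gripper_width: 0.007
gripper_force: 12.6
```

```bash
cat > e.py <<'E'
from h import *
import g,sys
s=bot.state();print(s['tool_pos'].round(4),s['wrist_force'].round(1)); KT=T('wrist')
cap('wrist'); g.g=cv2.cvtColor(np.load('wrist.npz')['p'],cv2.COLOR_RGB2GRAY).astype(float)
ey=np.array([-.0616,.998,0]);m=np.array([.64901,.1597,.12])
for u0,u1 in((245,258),(377,390)):
    E=g.edges(u0,u1,100,270); print([(int(v),int(w),round(float((m-ray('wrist',(u0+u1)/2,v,.12,KT))@ey)*1e3,1)) for v,w in E])
E
python3 e.py
```

```text
[0.6577 0.0366 0.135 ] [ -4.9 -12.1  25.2]
[(170, 27, 61.8), (168, -25, 60.9), (232, -21, 90.8), (233, -19, 91.3)]
[(123, 44, 41.7), (232, -37, 90.9), (168, -21, 61.0), (170, 20, 61.9)]
```

The gate now moves with the tip. I'll drag 40 mm with slightly less press.

Request:
carry_out([
  {"travel": [2,0,-0.5],"rotation": [0,0,0],"claw": 0},
  {"travel": [4,0,-0.5],"rotation": [0,0,0],"claw": 0},
  {"travel": [6,0,-0.5],"rotation": [0,0,0],"claw": 0},
  {"travel": [8,0,-0.5],"rotation": [0,0,0],"claw": 0},
  {"travel": [10,0,-0.5],"rotation": [0,0,0],"claw": 0},
  {"travel": [12,0,-0.5],"rotation": [0,0,0],"claw": 0},
  {"travel": [14,0,-0.5],"rotation": [0,0,0],"claw": 0},
  {"travel": [16,0,-0.5],"rotation": [0,0,0],"claw": 0},
  {"travel": [18,0,-0.5],"rotation": [0,0,0],"claw": 0},
  {"travel": [20,0,-0.5],"rotation": [0,0,0],"claw": 0},
])

```text
t: 11.65
tool_pos: [0.6565, 0.0566, 0.135]
tool_rot: [2.146, 2.28, 0.003]
wrist_force: [-3.8, -11.9, 23.6]
gripper_width: 0.008
gripper_force: 11.5
```

```bash
python3 e.py
```

```text
[0.6565 0.0566 0.135 ] [ -3.8 -11.9  23.6]
[(170, 28, 41.7), (168, -23, 40.9), (232, -22, 70.7), (233, -19, 71.2)]
[(150, 41, 33.1), (232, -39, 70.9), (123, -27, 21.7), (169, 26, 41.4)]
```

Request:
carry_out([
  {"travel": [2,0,0],"rotation": [0,0,0],"claw": 0},
  {"travel": [4,0,0],"rotation": [0,0,0],"claw": 0},
  {"travel": [6,0,0],"rotation": [0,0,0],"claw": 0},
  {"travel": [8,0,0],"rotation": [0,0,0],"claw": 0},
  {"travel": [10,0,0],"rotation": [0,0,0],"claw": 0},
  {"travel": [12,0,0],"rotation": [0,0,0],"claw": 0},
  {"travel": [14,0,0],"rotation": [0,0,0],"claw": 0},
  {"travel": [16,0,0],"rotation": [0,0,0],"claw": 0},
  {"travel": [18,0,0],"rotation": [0,0,0],"claw": 0},
  {"travel": [20,0,0],"rotation": [0,0,0],"claw": 0},
  {"travel": [22,0,0],"rotation": [0,0,0],"claw": 0},
  {"travel": [24,0,0],"rotation": [0,0,0],"claw": 0},
  {"travel": [26,0,0],"rotation": [0,0,0],"claw": 0},
  {"travel": [28,0,0],"rotation": [0,0,0],"claw": 0},
  {"travel": [30,0,0],"rotation": [0,0,0],"claw": 0},
  {"travel": [32,0,0],"rotation": [0,0,0],"claw": 0},
  {"travel": [34,0,0],"rotation": [0,0,0],"claw": 0},
  {"travel": [36,0,0],"rotation": [0,0,0],"claw": 0},
])

```text
t: 13.2
tool_pos: [0.6543, 0.0928, 0.135]
tool_rot: [2.147, 2.281, 0.003]
wrist_force: [-4.7, -11.8, 23.4]
gripper_width: 0.0
gripper_force: 11.7
```

```bash
python3 e.py; python3 - <<'E'
from h import *
q=np.load('wrist.npz')['p'];cv2.imwrite('pics/w5.png',q[60:300,140:500,::-1].repeat(2,0).repeat(2,1))
E
```

```text
[0.6543 0.0928 0.135 ] [ -4.7 -11.8  23.4]
[(170, 27, 5.5), (168, -23, 4.6), (232, -23, 34.5), (108, 20, -20.7)]
[(232, -38, 34.7), (169, 25, 5.1), (170, 20, 5.6), (168, -19, 4.7)]
```

View pics/w5.png

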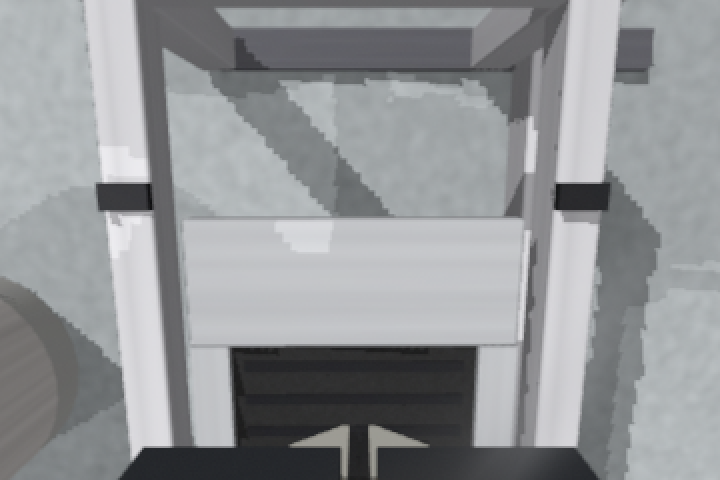

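The marks are centred at v≈158.2 and the gate edge is at 168.5, which leaves about 4.8 mm.

Request:
carry_out([
  {"travel": [1.5,0,0],"rotation": [0,0,0],"claw": 0},
  {"travel": [3,0,0],"rotation": [0,0,0],"claw": 0},
  {"travel": [4.5,0,0],"rotation": [0,0,0],"claw": 0},
  {"travel": [4.8,0,0],"rotation": [0,0,0],"claw": 0},
  {"travel": [4.8,0,0],"rotation": [0,0,0],"claw": 0},
])

```text
t: 13.67
tool_pos: [0.654, 0.0979, 0.135]
tool_rot: [2.147, 2.281, 0.004]
wrist_force: [-3.8, -10.5, 23.8]
gripper_width: 0.011
gripper_force: 11.7
```

```bash
python3 e.py; python3 - <<'E'
import g
for a in((190,205),(425,440)): print(g.edges(*a,120,200))
from h import *
q=np.load('wrist.npz')['p'];cv2.imwrite('pics/w6.png',q[60:300,140:500,::-1].repeat(2,0).repeat(2,1))
p,_=cap('top');s,_=cap('side')
c=np.zeros((600,800,3),np.uint8);c[:400,:800]=cv2.resize(p[150:275,230:480],(800,400));c[400:,:400]=cv2.resize(q[120:220,160:360],(400,200));c[400:,400:]=cv2.resize(s[280:400,330:530],(400,200));cv2.imwrite('pics/c7.png',c[...,::-1])
E
```

```text
[0.654  0.0979 0.135 ] [ -3.8 -10.5  23.8]
[(168, -27, -0.5), (232, -26, 29.4), (170, 20, 0.4), (103, 19, -27.8)]
[(232, -39, 29.6), (169, 29, 0.0), (102, -24, -28.2), (103, 24, -27.8)]
[(np.int64(177), 74), (np.int64(163), -70), (np.int64(164), -62), (np.int64(178), 34)]
[(np.int64(177), 86), (np.int64(164), -72), (np.int64(163), -72), (np.int64(183), 38)]
```

View pics/c7.png

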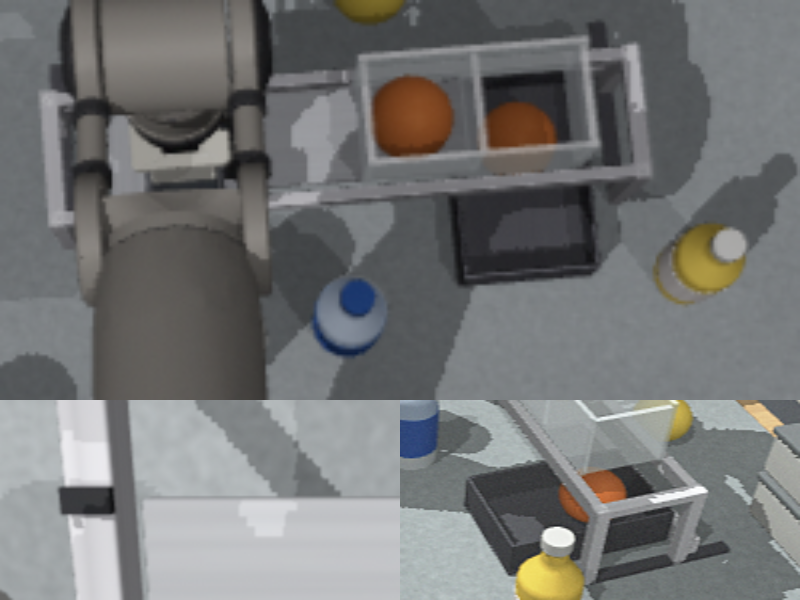

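The orange from the end bay is in the tray, the other is still in the hopper, and the gate edge lines up with the marks to within about 1 mm. I'll release the drag force and lift.

Request:
carry_out([
  {"travel": [-2,0,0],"rotation": [0,0,0],"claw": 0},
  {"travel": [-2,0,-8],"rotation": [0,0,0],"claw": 0},
  {"travel": [-2,0,-30],"rotation": [0,0,0],"claw": 0},
  {"travel": [-2,0,-70],"rotation": [0,0,0],"claw": 0},
  {"travel": [-2,0,-115],"rotation": [0,0,0],"claw": 0},
  {"travel": [-2,0,-115],"rotation": [0,0,0],"claw": 0},
  {"travel": [-2,0,-115],"rotation": [0,0,0],"claw": 0},
])

```text
t: 14.4
tool_pos: [0.6532, 0.0991, 0.2486]
tool_rot: [2.149, 2.285, 0.008]
wrist_force: [0.1, -0.0, -0.8]
gripper_width: 0.006
gripper_force: 0.0
```

```bash
python3 - <<'E'
from h import *
print(bot.state()['tool_pos'],bot.state()['wrist_force'])
q,_=cap('wrist');p,_=cap('top');s,_=cap('side')
c=np.zeros((600,800,3),np.uint8);c[:300,:400]=cv2.resize(q,(400,300));c[:300,400:]=cv2.resize(q[100:220,230:390],(400,300),interpolation=0);c[300:,:400]=cv2.resize(p[130:310,200:440],(400,300));c[300:,400:]=cv2.resize(s[200:425,230:530],(400,300));cv2.imwrite('pics/c8.png',c[...,::-1])
E
```

```text
[0.65319314 0.09905545 0.24855605] [ 0.14893407 -0.01451788 -0.83889292]
```

View pics/c8.png

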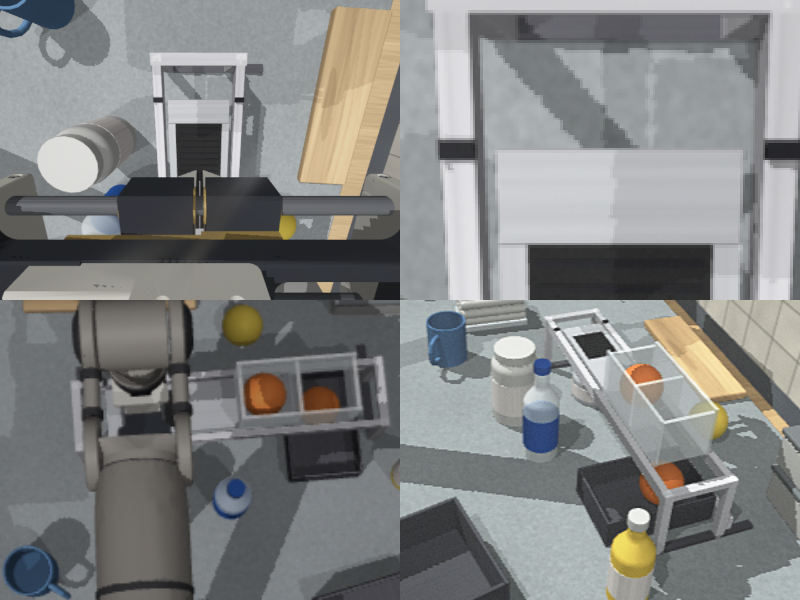

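The gate edge is on the marks, one orange is in the tray and the other is in the hopper. The tray is parallel to the rails and the arm is clear of everything.

```bash
python3 -c "
from plant import bot
print(bot.finish_job())"
```

```text
the job is handed in; nothing more can be done
None
```

The job is handed in: the tray is square against the stop under the end bay, the gate stands about 85 mm open at the marks, the end-bay orange is in the tray and the other is still in the hopper, with about 25 N peak press on the gate pad and the groceries untouched.

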